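# Draw the locking bar of a puzzle box with self-closing tweezers

## Task

Using the self-closing tweezers, draw the brass locking bar out of the wooden puzzle box as far as it will go: squeeze the tweezers open, push them gently over the end of the bar until you feel their inner stop press the bar firmly home, then let go so that they clamp it, and pull them straight back by their solid tail. Never push hard nor pull so hard that they slip: leave them clamped on the bar, level and in line with it, and leave the other things on the table alone.

Things in the scene. Friction and masses are not known exactly. Their poses are not given: they have to be found in the camera images.
- puzzle: Puzzle box, dark wood with light inlay, 110 x 100 mm, top 46 mm above the table, on a plywood base board 320 x 130 mm, 10 mm thick; both fixed. Origin: at table level under the middle of the box's front face. x points into the box (the way the bar is pushed home), z up. Tweezers lying on the board are level with the bar. The board reaches from x = -200 mm (in front of the box) to +120 mm.
- bar (a joint): Brass locking bar, 9 mm wide, 11 mm tall, sliding along the puzzle's x through the front face, its axis 20 mm above the table. Value: how far it is drawn out (m): 0 = home on a hard inner stop (its end then 48 mm out of the front face), 0.030 = fully drawn, on another hard stop. It starts between 0 and 0.006, slides stiffly with about 2 N and stays where it is left.
- bar_end (a point): Centre of the bar's free end face, 20 mm above the table; axes as the puzzle's. A push of 4 to 8 N on it is firm and presses the bar home; over 16 N harms the puzzle.
- tweezers_mid (a point): Centre of the steel cross-lock tweezers (152 mm long, 20 mm tall, 0.09 kg, lying flat), between their dark wooden finger grips, 10 mm above the underside; x to the tips, z up. Grips: x -20 to +20 mm, about 60 mm over their outsides at rest. On the centre line an adjustable inner stop is set firmly anywhere between x = +14 and +24 mm (not measured): the bar's end meets it when they are fully on.
- tweezers_tail (a point): Centre of the tweezers' solid tail block, 30 mm long (x), 16 mm wide, 20 mm tall, 80 mm behind (-x) tweezers_mid, at half height; axes the same. Squeezing it does not open the jaws. Clamped on the bar, the jaws slip at roughly 9 to 15 N of pull. Bare steel jaws, 5 mm thick and 10 mm tall, reach from 107 to 137 mm ahead (+x) of this point.
- tw_arm_left (a joint): Angle of the sprung arm with the +y finger grip: 0 shut, 0.12 rad fully squeezed open, about 0.04 clamped on the bar. Squeezing the two grips together along y opens the jaws: 12 N starts it, 16 N brings them to a hard stop, about 40 mm over the grips, with a gap of about 26 mm between the jaws. Let go, they spring shut, each jaw pressing with about 8 N.
- tw_arm_right (a joint): The same for the arm whose finger grip is on the -y side.
- burr: Bystander: interlocked wooden burr puzzle, 66 mm cube in outline. Origin under its centre.
- carton: Bystander: drink carton, 48 x 36 x 115 mm. Origin under its centre.
- staff: Bystander: dark wooden stick puzzle with a copper ring, 200 mm long. Origin under its centre.
- links: Bystander: chromed link puzzle, about 80 mm long. Origin under its centre.
Mind the look-alikes: they are no part of the job. What is shaped like the part that bears tweezers_mid but green is not meant.

How it is judged:
By the outcome, as a careful person would: the job done as asked, in the order asked, and still so for the second after the job is handed in, with the robot touching nothing.
It also fails if it takes over 58 s, if anything falls off the work surface, if the arm or the gripper's body presses on something with over 40 N, if the wrist force passes 120 N, or if a joint passes its speed limit or range.

## Robot

A 6-joint arm with a two-finger parallel gripper is mounted at the origin on the work surface. World frame = base frame: x ahead of the robot, y to its left, z up, the work surface at z = 0. Lengths are in m, angles in degrees, forces in N, time in s.
With the tool pointing down it reaches from about 0.375 to 0.9 m from the base axis. Payload 3.1 kg.
Tool frame: the origin (TCP) lies at the very end of the fingers, on their centre line; the grasp point (between the pads) lies behind it (bot.grip_depth is the z of the grasp point in the tool frame, in m); z points along the fingers, y is the direction in which the jaws open and shut (so a half turn about z gives the same grasp; the last joint's range is limited). The gripper opens to 87 mm and grips with 3 to 60 N. Pads are 19 mm wide; open, the fingers measure 117 mm over their backs; the gripper's body (75 mm by 190 mm) begins 51 mm behind the grasp point.
Start: joints at [57.21, 30.224, 82.088, -0, 67.689, -10.227], TCP at [0.24, 0.577, 0.223] pointing down, gripper open.
Joint ranges: [-176.69, 176.69], [-43.24, 126.21], [12.49, 139.97], [-82, 262], [0, 151.66], [-163.58, 163.58]. Speed limits (degrees/s): [159.86, 159.86, 180, 180, 180, 180].

## Interface

Orientations are given as a 3x3 rotation matrix whose columns are the frame's x, y, z axes.
In Python, from rig import bot, vision gives the robot as it stands. The module is installed in compiled form; this text tells all that it offers.
- The arm moves only by the shell command python3 -m jog 'ROWS'. ROWS is JSON, a list of rows, each a list of 3 entries, a list of its own where there are three numbers: the shift along the tool's x, y, z in mm, then the turn, a rotation vector about the tool's x, y, z in degrees, then the closure, from 0 (fully open) to 1 (shut). In form: [[[dx, dy, dz], [wx, wy, wz], fingers], ...]. A call has 1 to 12 rows; each row is the pose to reach, as a shift and turn from the pose commanded when the call began, along the tool's axes at that moment; what a row does not reach only later rows make up. A row lasts 1/12 s, in which the tool goes at most 41.7 mm and 7.16 degrees, less where a joint would pass 70% of its speed; a pose out of reach is approached as far as the arm can. A call with a gripper value outside its range is refused whole. The fingers move at their own pace and stop on an object; the grip force is fixed at half the most. Time passes only in rows, so rows that repeat a pose let the fingers close. It gives the time, the measured TCP pose, the force and the opening at its end, in the units of the state.
- bot.read_state(): the state, without advancing time (a new reading comes with each control period).
- vision.capture(name): name is "side" or "top" or "wrist"; returns the picture (420x560x3 uint8, red, green, blue); there is no depth.
- vision.camera_info(name): a dict with "intrinsics" (3x3 intrinsics, pixels), "dist" ([k1, k2, p1, p2, k3] as OpenCV has them; the pictures are not rectified), "camera_from_world" (4x4, takes a point from world to camera coordinates); the wrist camera has in their place "mount" (4x4, takes a point from camera to tool coordinates, whose origin is the TCP and whose axes are the flange's). Camera axes: x right, y up, looking along -z (the intrinsics and any distortion apply to the point x, -y, -z); pixel columns grow to the right and rows downward; lengths in m; the calibration is good to about 2 mm. A picture is of the moment at which its call begins: read the wrist's pose just before it. camera_info takes no time and is no camera call.
- bot.hand_in(): hands the job in, once; it reports no verdict.
The state is a dict: "time_s": time; "joint_positions": joint angles; "qvel": joint speeds; "tau": joint torques, N m; "position": TCP position; "tcp_rot": TCP orientation; "force": force on the tool from outside, world axes, zero at the start; "moment": the same for the moment, N m; "opening": opening from 0.0 (shut) to 1.0 (fully open).
Only numpy, scipy, OpenCV 4.12 (cv2) and the standard library are available. Lean on these libraries where they do the work, as an engineer would, in place of code of your own. Each camera call takes 0.05 s, during which the arm holds its last target. There are 200 camera calls.

## Working session

There is one attempt and no reset: what is moved stays moved. The work goes in short steps, Python scripts to look and compute and a shell command to move; the robot and the scene stay as the last step left them, time stands still between calls to the robot, and variables do not carry over. Pictures are saved under pics/ and viewed, about 8 in all and at most 12, crops included, and the job is handed in when it is done.

```bash
mkdir -p pics
cat > h.py <<'E'
import numpy as np, cv2
from rig import bot, vision
def snap(cam,name):
    st=bot.read_state(); im=vision.capture(cam); cv2.imwrite(f'pics/{name}.png',im[:,:,::-1]); return im,st
def cw(cam,st=None):
    i=vision.camera_info(cam)
    if cam=='wrist':
        T=np.eye(4);T[:3,:3]=st['tcp_rot'];T[:3,3]=st['position']
        return i,np.linalg.inv(T@np.array(i['mount']))
    return i,np.array(i['camera_from_world'])
def ray(cam,px,z,st=None):
    i,M=cw(cam,st); K=np.array(i['intrinsics']);d=np.array(i['dist'])
    u=cv2.undistortPoints(np.array(px,float).reshape(-1,1,2),K,d)[:,0]
    W=np.linalg.inv(M); D=np.c_[u[:,0],-u[:,1],-np.ones(len(u))]@W[:3,:3].T; o=W[:3,3]
    return o+D*((z-o[2])/D[:,2])[:,None]
def proj(cam,P,st=None):
    i,M=cw(cam,st); p=np.array(P,float).reshape(-1,3)@M[:3,:3].T+M[:3,3]
    q=p*[1,-1,-1]
    return cv2.projectPoints(q,np.zeros(3),np.zeros(3),np.array(i['intrinsics']),np.array(i['dist']))[0][:,0]
E
python3 - <<'E'
from h import *
a,s=snap('top','top0'); b,_=snap('side','side0')
print(s['time_s'],s['position'],s['tcp_rot'],bot.grip_depth,s['force'])
for c in('top','side'):
    i,M=cw(c);print(c,np.linalg.inv(M).round(3).tolist(),np.array(i['intrinsics']).tolist())
print(vision.camera_info('wrist'))
E
```

```text
0.0 [0.23938647 0.57652856 0.22154811] [[-9.23464206e-01  3.83682738e-01 -1.19016848e-03]
 [ 3.83684398e-01  9.23462368e-01 -1.88100469e-03]
 [ 3.77366771e-04 -2.19368958e-03 -9.99997523e-01]] -0.0187 [-0.39497206 -0.61611949 -0.62786768]
top [[0.008, 0.995, -0.104, 0.423], [-1.0, 0.007, -0.013, -0.025], [-0.013, 0.105, 0.994, 1.256], [0.0, 0.0, 0.0, 1.0]] [[484.99028434450764, 0.0, 279.04861774861985], [0.0, 484.99028434450764, 207.91314584479832], [0.0, 0.0, 1.0]]
side [[0.794, 0.463, -0.393, 0.055], [-0.607, 0.597, -0.524, -0.619], [-0.008, 0.655, 0.755, 0.956], [0.0, 0.0, 0.0, 1.0]] [[412.6220842652991, 0.0, 278.3567307627592], [0.0, 412.6220842652991, 207.78354233642776], [0.0, 0.0, 1.0]]
{'intrinsics': array([[370.00712502,   0.        , 274.85092897],
       [  0.        , 370.00712502, 208.50659164],
       [  0.        ,   0.        ,   1.        ]]), 'dist': array([-0.09175921,  0.        ,  0.        ,  0.        ,  0.        ]), 'mount': array([[-6.30218742e-04,  9.64067184e-01,  2.65657802e-01,
         7.27338815e-02],
       [ 9.99999402e-01,  8.45005191e-04, -6.94214169e-04,
         3.70930584e-04],
       [-8.93751321e-04,  2.65657205e-01, -9.64067140e-01,
        -1.62478566e-01],
       [ 0.00000000e+00,  0.00000000e+00,  0.00000000e+00,
         1.00000000e+00]])}
```

View pics/top0.png

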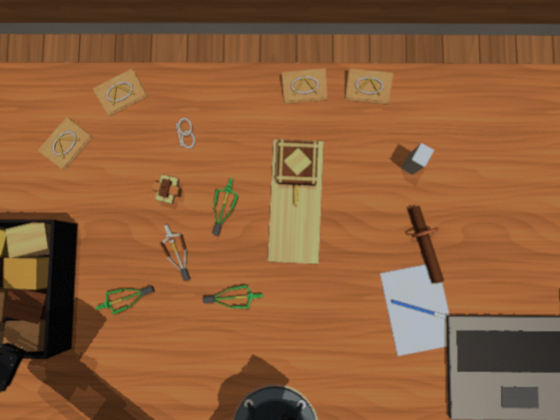

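View pics/side0.png

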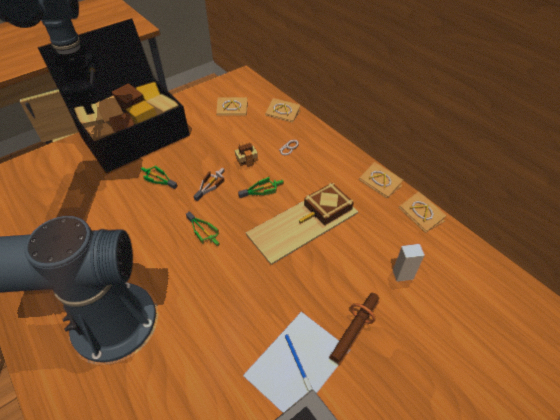

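Candidates (top view): steel tweezers (176,252), and the green ones at (225,207), (127,298) and (232,296). Only the bare steel one with wooden grips at (176,252) fits. I'll confirm that with an enlarged crop and measure from it.

Run:
```python
from h import *
im=cv2.imread('pics/top0.png')
a=cv2.resize(im[215:290,140:215],(400,400),interpolation=3); b=cv2.resize(im[130:275,255:335],(331,600),interpolation=3)
c=np.zeros((600,740,3),np.uint8);c[:400,:400]=a;c[:,405:736]=b;cv2.imwrite('pics/crop1.png',c)
print(ray('top',[[176,252],[185,275],[170,230]],.01).round(3))
print(ray('top',[[295,207]],.02).round(3), ray('top',[[269,262],[319,264],[323,141],[273,140]],.01).round(3))
```

```text
[[0.438 0.256 0.01 ]
 [0.38  0.231 0.01 ]
 [0.494 0.273 0.01 ]]
[[ 0.555 -0.049  0.02 ]] [[ 0.414  0.017  0.01 ]
 [ 0.41  -0.111  0.01 ]
 [ 0.73  -0.122  0.01 ]
 [ 0.732  0.01   0.01 ]]
```

View pics/crop1.png

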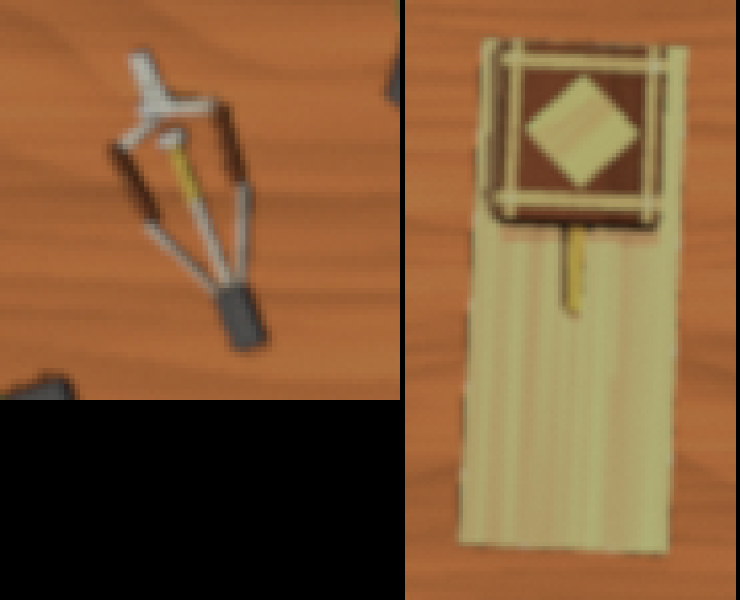

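The crop shows steel jaws, dark wooden grips and a tail at crop pixel (240,315), so this is the right one. Next I'll move the wrist camera above it.

```bash
python3 -m jog '[[[-28,-20,2],[0,0,-4],0],[[-56,-40,4],[0,0,-8],0],[[-84,-60,6],[0,0,-12],0],[[-112,-80,8],[0,0,-16],0],[[-140,-100,10],[0,0,-20],0],[[-168,-120,12],[0,0,-24],0],[[-196,-140,14],[0,0,-28],0],[[-224,-160,16],[0,0,-32],0],[[-252,-180,18],[0,0,-36],0],[[-280,-200,20],[0,0,-40],0],[[-308,-220,20],[0,0,-43],0],[[-308,-220,20],[0,0,-43],0]]'
python3 -m jog '[[[0,0,0],[0,0,0],0],[[0,0,0],[0,0,0],0]]'
python3 - <<'E'
from h import *
im,s=snap('wrist','w1'); print(s['position'],s['tcp_rot'].round(4).tolist(),s['joint_positions'],s['force'])
np.savez('w1.npz',p=s['position'],R=s['tcp_rot'])
E
```

```text
time_s: 1.1
position: [0.4433, 0.2514, 0.2023]
tcp_rot: [[-0.938, -0.346, 0.002], [-0.346, 0.938, -0.002], [-0.001, -0.003, -1.0]]
force: [-0.5, -0.3, -0.4]
opening: 0.999
time_s: 1.27
position: [0.4393, 0.2559, 0.2023]
tcp_rot: [[-0.938, -0.348, -0.001], [-0.348, 0.938, 0.0], [0.001, 0.001, -1.0]]
force: [0.7, 0.4, 0.7]
opening: 1.002
[0.43925566 0.25586086 0.20227487] [[-0.9376, -0.3478, -0.0013], [-0.3478, 0.9376, 0.0002], [0.0011, 0.0006, -1.0]] [ 1.75870956e+01  2.29122985e+01  9.98824579e+01  3.97378080e-02
  5.72720971e+01 -9.27901576e+01] [0.68391286 0.35476506 0.73665769]
```

View pics/w1.png

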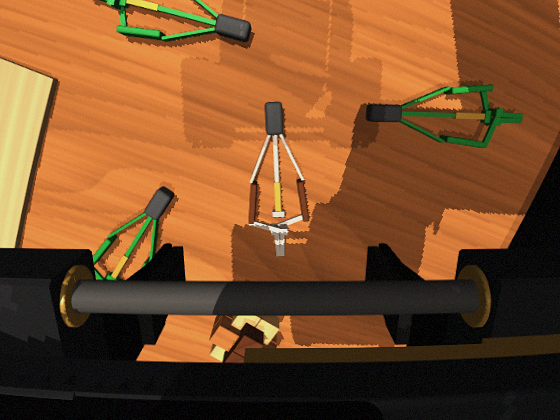

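Tail block at about (274,118), wooden grips at (253,202) and (302,199), inner stop at (278,215) and tips at (280,255). The tweezers lie almost exactly along the tool x axis. I'll measure this with masks.

Run:
```python
from h import *
im=cv2.imread('pics/w1.png'); d=np.load('w1.npz'); s=dict(position=d['p'],tcp_rot=d['R'])
hsv=cv2.cvtColor(im,cv2.COLOR_BGR2HSV)
def comps(m,box):
    M=np.zeros_like(m);x0,y0,x1,y1=box;M[y0:y1,x0:x1]=m[y0:y1,x0:x1]
    c,_=cv2.findContours(M,0,1); return [k for k in c if cv2.contourArea(k)>40]
H,S,V=cv2.split(hsv)
tail=comps(((S<70)&(V<110)).astype(np.uint8),(250,90,300,150))
gr=comps(((H<12)&(V<140)&(S>110)&(V>30)).astype(np.uint8),(235,175,320,228))
for n,cs in(('tail',tail),('grip',gr)):
    for c in cs:
        r=cv2.minAreaRect(c);P=cv2.boxPoints(r);w=ray('wrist',P,.02,s)
        print(n,np.round(r[0],1),np.round(r[1],1),r[2],w[:,:2].round(4).tolist(),ray('wrist',[r[0]],.02,s)[0].round(4))
st=comps(((S<60)&(V>130)).astype(np.uint8),(235,130,320,262))
allp=np.vstack(st)[:,0]; y=allp[:,1]; print('tip rows',y.max(),ray('wrist',[[allp[y>=y.max()-8][:,0].mean(),y.max()]],.015,s).round(4))
for c in st: print(cv2.boundingRect(c))
```

```text
tail [273.6 118. ] [32.5 16.1] 87.27368927001953 [[0.37, 0.2213], [0.3643, 0.2347], [0.391, 0.2462], [0.3968, 0.2325]] [0.3804 0.2336 0.02  ]
grip [302.9 199.5] [43.7  8.2] 81.25383758544922 [[0.4258, 0.2725], [0.422, 0.2792], [0.4596, 0.301], [0.4635, 0.294]] [0.4424 0.2865 0.02  ]
grip [254.6 199.1] [10.  48.3] 2.726310968399048 [[0.4829, 0.2452], [0.4371, 0.2315], [0.4342, 0.2405], [0.48, 0.2545]] [0.4581 0.2428 0.02  ]
tip rows 255 [[0.5057 0.2867 0.015 ]]
(249, 222, 39, 34)
(277, 215, 26, 11)
(273, 211, 11, 6)
(273, 135, 6, 47)
(250, 135, 21, 48)
(279, 134, 25, 46)
```

```bash
python3 -m jog '[[[-8,2,20],[0,0,-1.5],0],[[-17,3,40],[0,0,-3],0],[[-17,3,60],[0,0,-3],0],[[-17,3,80],[0,0,-3],0],[[-17,3,100],[0,0,-3],0],[[-17,3,118],[0,0,-3],0],[[-17,3,134],[0,0,-3],0],[[-17,3,148],[0,0,-3],0],[[-17,3,158],[0,0,-3],0],[[-17,3,165],[0,0,-3],0],[[-17,3,168],[0,0,-3],0],[[-17,3,168],[0,0,-3],0]]'
python3 -m jog '[[[0,0,6],[0,0,0],0],[[0,0,12],[0,0,0],0],[[0,0,18],[0,0,0],0],[[0,0,23],[0,0,0],0],[[0,0,27],[0,0,0],0],[[0,0,29],[0,0,0],0],[[0,0,30],[0,0,0],0],[[0,0,30],[0,0,0],0],[[0,0,30],[0,0,0],0]]'
```

```text
time_s: 2.32
position: [0.4542, 0.265, 0.0342]
tcp_rot: [[-0.917, -0.399, -0.001], [-0.399, 0.917, -0.0], [0.001, 0.0, -1.0]]
force: [0.1, 0.1, -0.6]
opening: 1.003
time_s: 3.07
position: [0.4548, 0.2646, 0.0046]
tcp_rot: [[-0.918, -0.398, 0.0], [-0.398, 0.918, 0.0], [-0.0, -0.0, -1.0]]
force: [0.3, -0.2, 0.2]
opening: 1.002
```

```bash
python3 -m jog '[[[0,0,0],[0,0,0],0.3],[[0,0,0],[0,0,0],0.45],[[0,0,0],[0,0,0],0.6],[[0,0,0],[0,0,0],0.7],[[0,0,0],[0,0,0],0.7],[[0,0,0],[0,0,0],0.7],[[0,0,0],[0,0,0],0.7],[[0,0,0],[0,0,0],0.7],[[0,0,0],[0,0,0],0.7],[[0,0,0],[0,0,0],0.7]]'
```

```text
time_s: 3.9
position: [0.4549, 0.2646, 0.0046]
tcp_rot: [[-0.918, -0.398, 0.0], [-0.398, 0.918, 0.0], [-0.001, -0.0, -1.0]]
force: [0.4, -0.1, 0.6]
opening: 0.431
```

```bash
python3 -m jog '[[[0,0,-4],[0,0,0],0.7],[[0,0,-12],[0,0,0],0.7],[[0,0,-24],[0,0,0],0.7],[[0,0,-40],[0,0,0],0.7],[[0,0,-58],[0,0,0],0.7],[[0,0,-78],[0,0,0],0.7],[[0,0,-100],[0,0,0],0.7],[[0,0,-120],[0,0,0],0.7],[[0,0,-136],[0,0,0],0.7],[[0,0,-145],[0,0,0],0.7],[[0,0,-145],[0,0,0],0.7]]'
python3 -m jog '[[[0,-10,-4],[0,0,1],0.7],[[1,-28,-8],[0,0,3],0.7],[[3,-52,-14],[0,0,5],0.7],[[6,-82,-20],[0,0,8],0.7],[[9,-114,-26],[0,0,11],0.7],[[12,-146,-32],[0,0,14],0.7],[[15,-178,-38],[0,0,17],0.7],[[18,-208,-44],[0,0,20],0.7],[[21,-236,-48],[0,0,22],0.7],[[23,-256,-50],[0,0,24],0.7],[[23,-268,-50],[0,0,25],0.7],[[23,-268,-50],[0,0,25],0.7]]'
python3 -m jog '[[[0,0,0],[0,0,0],0.7],[[0,0,0],[0,0,0],0.7],[[0,0,0],[0,0,0],0.7]]'
python3 - <<'E'
from h import *
im,s=snap('wrist','w2'); print(s['position'],s['tcp_rot'].round(4).tolist(),s['force'])
np.savez('w2.npz',p=s['position'],R=s['tcp_rot'])
E
```

```text
time_s: 4.82
position: [0.4557, 0.265, 0.1519]
tcp_rot: [[-0.917, -0.398, 0.004], [-0.398, 0.917, 0.001], [-0.004, -0.0, -1.0]]
force: [-0.2, -0.3, -1.3]
opening: 0.431
time_s: 5.82
position: [0.5409, 0.0068, 0.1986]
tcp_rot: [[-1.0, 0.031, -0.001], [0.031, 1.0, -0.001], [0.001, -0.001, -1.0]]
force: [-0.2, 0.7, -1.1]
opening: 0.432
time_s: 6.07
position: [0.5391, 0.0109, 0.199]
tcp_rot: [[-1.0, 0.025, -0.002], [0.025, 1.0, 0.001], [0.002, 0.001, -1.0]]
force: [-0.5, 0.3, -0.0]
opening: 0.434
[0.53909728 0.01091109 0.19898764] [[-0.9997, 0.0255, -0.002], [0.0255, 0.9997, 0.0007], [0.002, 0.0007, -1.0]] [-0.48585144  0.32899556 -0.03843543]
```

View pics/w2.png

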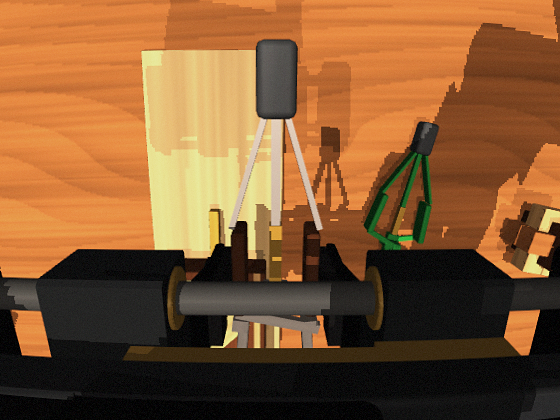

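Run:
```python
from h import *
im=cv2.imread('pics/w2.png'); d=np.load('w2.npz'); s=dict(position=d['p'],tcp_rot=d['R'])
H,S,V=cv2.split(cv2.cvtColor(im,cv2.COLOR_BGR2HSV))
# tail
m=((S<80)&(V<120)).astype(np.uint8); M=np.zeros_like(m);M[30:123,245:310]=m[30:123,245:310]
c=max(cv2.findContours(M,0,1)[0],key=cv2.contourArea); r=cv2.minAreaRect(c); print('tail',r)
zt=s['position'][2]+.0154
for y in range(44,118,12):
    x=np.where(M[y])[0]; 
    P=ray('wrist',[[x.min()-.5,y],[x.max()+.5,y]],zt,s); T=(P-s['position'])@s['tcp_rot']; print(y,x.min(),x.max(),(T*1000).round(1).tolist())
x=cv2.boundingRect(c);print(x)
P=ray('wrist',[[276,x[1]],[276,x[1]+x[3]]],zt,s);print(((P-s['position'])@s['tcp_rot']*1000).round(1))
# board left edge & front edge
e=ray('wrist',[[143,51],[155,248],[142.5,51.5],[255,50.5]],.01,s);print(e.round(4))
for y in range(70,245,25):
    row=im[y,100:200].astype(int); k=np.argmax(np.abs(np.diff(row[:,0]+row[:,1])))+100.5
    print(y,k,ray('wrist',[[k,y]],.01,s)[0].round(4))
cv2.imwrite('pics/c2.png',cv2.resize(im[195:265,180:250],(700,560)[::1],interpolation=0))
for y in range(200,250,6): print(y,im[y,200:232].max(1).tolist(),)
```

```text
tail ((276.0, 79.0), (78.0, 40.0), 90.0)
44 257 295 [[95.8, -6.3, -15.2], [95.8, 8.3, -15.2]]
56 256 296 [[91.5, -6.8, -15.2], [91.5, 8.7, -15.2]]
68 256 295 [[87.1, -6.8, -15.2], [87.1, 8.3, -15.2]]
80 256 295 [[82.7, -6.8, -15.2], [82.7, 8.4, -15.2]]
92 256 295 [[78.3, -6.9, -15.3], [78.3, 8.4, -15.2]]
104 257 295 [[73.8, -6.6, -15.3], [73.8, 8.5, -15.2]]
116 259 292 [[69.2, -5.8, -15.3], [69.2, 7.4, -15.3]]
(256, 40, 41, 79)
[[ 97.2   1.  -15.2]
 [ 68.1   1.  -15.3]]
[[ 0.412  -0.1045  0.01  ]
 [ 0.6018 -0.113   0.01  ]
 [ 0.4124 -0.105   0.01  ]
 [ 0.4159 -0.0029  0.01  ]]
70 142.5 [ 0.4286 -0.1065  0.01  ]
95 143.5 [ 0.4509 -0.1077  0.01  ]
120 144.5 [ 0.4737 -0.1091  0.01  ]
145 146.5 [ 0.4971 -0.1096  0.01  ]
170 148.5 [ 0.5212 -0.1103  0.01  ]
195 150.5 [ 0.5461 -0.1111  0.01  ]
220 152.5 [ 0.5718 -0.112   0.01  ]
200 [234, 233, 234, 235, 234, 234, 233, 232, 234, 233, 234, 232, 231, 233, 232, 233, 233, 233, 233, 231, 234, 233, 232, 235, 233, 232, 234, 232, 234, 233, 233, 231]
206 [234, 234, 232, 234, 233, 233, 233, 232, 235, 233, 232, 234, 234, 235, 233, 232, 231, 233, 233, 2
[... 480 characters left out ...]
, 237, 170, 46, 137, 177, 167, 156, 212, 235, 234, 233, 234, 222, 207, 207]
230 [234, 233, 233, 232, 234, 234, 233, 233, 233, 233, 232, 235, 232, 232, 233, 232, 234, 240, 182, 45, 100, 152, 166, 161, 212, 235, 233, 234, 233, 237, 238, 248]
236 [233, 233, 232, 234, 233, 235, 233, 233, 234, 231, 229, 233, 232, 231, 233, 235, 233, 239, 194, 57, 91, 154, 169, 166, 154, 212, 236, 234, 233, 240, 172, 24]
242 [234, 233, 234, 232, 234, 233, 233, 232, 233, 231, 227, 232, 233, 233, 234, 233, 236, 241, 205, 93, 105, 163, 173, 167, 158, 209, 236, 233, 236, 240, 186, 46]
248 [234, 234, 233, 232, 232, 234, 233, 234, 235, 219, 203, 235, 237, 224, 132, 11, 1, 7, 8, 11, 14, 8, 7, 6, 1, 5, 16, 6, 4, 8, 7, 31]
```

View pics/c2.png

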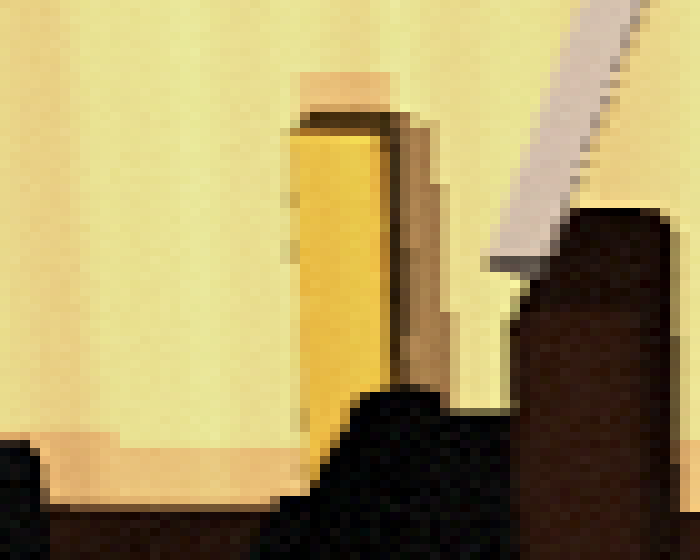

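The tail block is at (276,79), parallel to the tool x axis. The bar's top face runs from col 209.4 to 218.7, with its free end at row 211.8.

Run:
```python
from h import *
d=np.load('w2.npz'); s=dict(position=d['p'],tcp_rot=d['R'])
P=ray('wrist',[[209.4,212],[218.7,212],[209.7,235],[218.8,235]],.0255,s);print(P.round(4).tolist())
e=ray('wrist',[[214,211.8]],.0255,s)[0]; print('end',e)
x=np.array([np.cos(np.radians(-1.9)),np.sin(np.radians(-1.9)),0]);y=np.array([-x[1],x[0],0])
print('front of board along x from end', (ray('wrist',[[200,50.8]],.01,s)[0]-e)@x)
R0=d['R']; tail=s['position']+R0@[.0826,.0008,-.0054]; print('tail',tail)
# desired: mid located so tips 15mm short of end, z tail = .020+... 
for gap in(.12,.015):
    pass
mid_off=np.array([.0026,.0008])
mid=e-x*(.057+.020)
# tool after rot: x_t=-x, y_t=y
tcp=mid-(-x*mid_off[0]+y*mid_off[1]); print('tcp target',tcp, 'tool delta',((tcp-s['position'])@R0*1000).round(1))
```

```text
[[0.5606, -0.0509, 0.0255], [0.5609, -0.0421, 0.0255], [0.5837, -0.0523, 0.0255], [0.5839, -0.0435, 0.0255]]
end [ 0.56056277 -0.04650239  0.0255    ]
front of board along x from end -0.14594876051040412
tail [0.45655523 0.01381285 0.20455096]
tcp target [ 0.48617715 -0.04483521  0.0255    ] tool delta [ 51.1 -57.2 173.6]
```

```bash
python3 -m jog '[[[8,-9,5],[0,0,0.5],0.7],[[18,-20,15],[0,0,0.5],0.7],[[28,-31,30],[0,0,0.5],0.7],[[38,-42,48],[0,0,0.5],0.7],[[46,-52,68],[0,0,0.5],0.7],[[51,-57.2,88],[0,0,0.5],0.7],[[51,-57.2,106],[0,0,0.5],0.7],[[51,-57.2,122],[0,0,0.5],0.7],[[51,-57.2,136],[0,0,0.5],0.7],[[51,-57.2,146],[0,0,0.5],0.7],[[51,-57.2,152],[0,0,0.5],0.7],[[51,-57.2,154],[0,0,0.5],0.7]]'
python3 -m jog '[[[0,0,5],[0,0,0],0.7],[[0,0,11],[0,0,0],0.7],[[0,0,17],[0,0,0],0.7],[[0,0,22],[0,0,0],0.7],[[0,0,25],[0,0,0],0.7],[[0,0,27],[0,0,0],0.7],[[0,0,28],[0,0,0],0.7],[[0,0,28],[0,0,0],0.7],[[0,0,28],[0,0,0],0.7]]'
python3 - <<'E'
from h import *
im,s=snap('wrist','w3');a,_=snap('top','top3'); b,_=snap('side','side3');print(s['position'],s['tcp_rot'].round(4).tolist(),s['force'])
c=np.zeros((600,800,3),np.uint8)
c[:420,:560]=im[:,:,::-1]
c[:,560:]=cv2.resize(a[:,:,::-1][140:270,270:322],(240,600),interpolation=3)
c[420:,:560]=cv2.resize(b[:,:,::-1][180:260,240:360],(560,373),interpolation=3)[150:330]
cv2.imwrite('pics/m3.png',c)
np.savez('w3.npz',p=s['position'],R=s['tcp_rot'])
E
```

```text
time_s: 7.12
position: [0.4873, -0.0456, 0.0448]
tcp_rot: [[-0.999, 0.035, -0.001], [0.035, 0.999, 0.0], [0.001, 0.0, -1.0]]
force: [-0.2, -0.3, -0.1]
opening: 0.434
time_s: 7.87
position: [0.4877, -0.0463, 0.0176]
tcp_rot: [[-0.999, 0.036, 0.0], [0.036, 0.999, -0.0], [-0.0, -0.0, -1.0]]
force: [0.1, 0.2, -2.3]
opening: 0.433
[ 0.48771529 -0.04632243  0.01762695] [[-0.9993, 0.0361, 0.0002], [0.0361, 0.9993, -0.0001], [-0.0002, -0.0001, -1.0]] [ 0.12558703  0.23702128 -2.34321064]
```

View pics/m3.png

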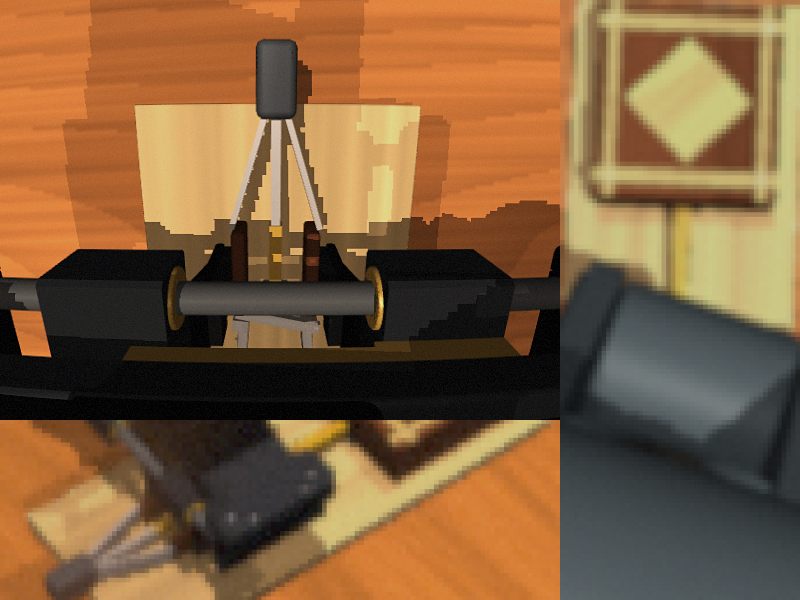

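The tail is at (276,79), between the board's edges at (135,104) and (419,104), so it looks centred. I'll check that numerically.

Run:
```python
from h import *
im=cv2.imread('pics/w3.png'); d=np.load('w3.npz'); s=dict(position=d['p'],tcp_rot=d['R']); R=d['R']
L=[];Rr=[]
for y in range(112,215,6):
    g=im[y].astype(int)[:,1]; df=np.diff(g)
    for lo,hi,o,sg in((120,165,L,1),(395,430,Rr,-1)):
        k=np.argmax(sg*df[lo:hi])+lo+.5; o.append(((ray('wrist',[[k,y]],.01,s)[0]-s['position'])@R*1000))
for o in(L,Rr):
    o=np.array(o); p=np.polyfit(o[:,0],o[:,1],1); q=o[np.abs(o[:,1]-np.polyval(p,o[:,0]))<1.5]; p=np.polyfit(q[:,0],q[:,1],1); print(len(q),p, np.degrees(np.arctan(p[0])))
r=ray('wrist',[[255.5,79],[296.5,79]],s['position'][2]+.0154,s); print(((r-s['position'])@R*1000).round(2))
f=ray('wrist',[[230,104]],.01,s);print(((f-s['position'])@R*1000))
for i in range(3): print(bot.read_state()['force'])
```

```text
18 [ 2.78980090e-03 -6.31953561e+01] 0.15984340281690107
18 [2.40208154e-03 6.60628336e+01] 0.13762886965790724
[[ 83.09  -6.83 -15.42]
 [ 83.08   8.75 -15.42]]
[[ 74.03701469 -19.46842692   7.61295582]]
[-0.25055096  0.70742542 -1.75505611]
[-0.25055096  0.70742542 -1.75505611]
[-0.25055096  0.70742542 -1.75505611]
```

```bash
python3 -m jog '[[[0,0.6,0.5],[0,0,0],0.7],[[0,0.6,1],[0,0,0],0.7],[[0,0.6,1.5],[0,0,0],0.7],[[0,0.6,2],[0,0,0],0.7],[[0,0.6,2],[0,0,0],0.7],[[0,0.6,2],[0,0,0],0.7]]'
python3 -m jog '[[[-3,0,0],[0,0,0],0.7],[[-8,0,0],[0,0,0],0.7],[[-13,0,0],[0,0,0],0.7],[[-18,0,0],[0,0,0],0.7],[[-23,0,0],[0,0,0],0.7],[[-28,0,0],[0,0,0],0.7],[[-33,0,0],[0,0,0],0.7],[[-37,0,0],[0,0,0],0.7],[[-40,0,0],[0,0,0],0.7],[[-42,0,0],[0,0,0],0.7],[[-42,0,0],[0,0,0],0.7]]'
```

```text
time_s: 8.52
position: [0.4876, -0.0457, 0.0155]
tcp_rot: [[-0.999, 0.036, -0.0], [0.036, 0.999, 0.0], [0.0, 0.0, -1.0]]
force: [-0.4, 0.2, -0.9]
opening: 0.433
time_s: 9.43
position: [0.5301, -0.0473, 0.0156]
tcp_rot: [[-0.999, 0.036, 0.001], [0.036, 0.999, -0.0], [-0.001, -0.0, -1.0]]
force: [0.4, 0.1, 0.4]
opening: 0.43
```

```bash
python3 -m jog '[[[-1,0,0],[0,0,0],0.7],[[-2,0,0],[0,0,0],0.7],[[-3,0,0],[0,0,0],0.7],[[-4,0,0],[0,0,0],0.7],[[-5,0,0],[0,0,0],0.7],[[-6,0,0],[0,0,0],0.7],[[-6,0,0],[0,0,0],0.7]]'
for i in 1 2 3 4 5; do python3 -m jog '[[[-0.5,0,0],[0,0,0],0.7],[[-1,0,0],[0,0,0],0.7],[[-1.5,0,0],[0,0,0],0.7],[[-1.5,0,0],[0,0,0],0.7]]' | egrep 'force|position'; done
```

```text
time_s: 10.02
position: [0.5359, -0.0475, 0.0156]
tcp_rot: [[-0.999, 0.036, 0.0], [0.036, 0.999, -0.0], [-0.0, -0.0, -1.0]]
force: [-0.1, -0.7, -1.7]
opening: 0.43
position: [0.5372, -0.0475, 0.0155]
force: [0.4, -0.9, -0.5]
position: [0.5388, -0.0475, 0.0156]
force: [0.3, 0.2, 0.1]
position: [0.5403, -0.0476, 0.0156]
force: [0.4, -0.1, -0.9]
position: [0.5418, -0.0476, 0.0155]
force: [-0.1, -0.0, -0.5]
position: [0.5433, -0.0477, 0.0156]
force: [-0.0, 0.3, -0.8]
```

```bash
for i in 1 2 3 4 5; do python3 -m jog '[[[-0.5,0,0],[0,0,0],0.7],[[-1,0,0],[0,0,0],0.7],[[-1,0,0],[0,0,0],0.7]]' | egrep 'force|position'; done
```

```text
position: [0.5443, -0.0477, 0.0156]
force: [0.0, 0.5, -1.1]
position: [0.5453, -0.0478, 0.0156]
force: [-1.1, -0.4, 0.1]
position: [0.5463, -0.0478, 0.0156]
force: [0.6, -1.2, -0.3]
position: [0.5472, -0.0478, 0.0156]
force: [1.6, 0.1, -0.1]
position: [0.5473, -0.0477, 0.0154]
force: [-1.2, 0.5, 0.5]
```

```bash
for i in 1 2 3; do python3 -m jog '[[[0,0,0],[0,0,0],0.7]]' | egrep 'force|position'; done; for i in 1 2; do python3 -m jog '[[[-0.5,0,0],[0,0,0],0.7],[[-0.5,0,0],[0,0,0],0.7]]' | egrep 'force|position'; done
```

```text
position: [0.5473, -0.0477, 0.0154]
force: [-2.3, -0.5, -0.5]
position: [0.5474, -0.0477, 0.0154]
force: [-1.9, -0.2, -0.6]
position: [0.5475, -0.0477, 0.0155]
force: [-2.1, -0.2, -0.1]
position: [0.5484, -0.0478, 0.0155]
force: [-2.6, -0.4, -1.0]
position: [0.5491, -0.0478, 0.0155]
force: [-1.3, -0.3, -1.1]
```

```bash
for i in 1 2 3; do python3 -m jog '[[[-0.5,0,0],[0,0,0],0.7],[[-1,0,0],[0,0,0],0.7],[[-1,0,0],[0,0,0],0.7]]' | egrep 'force|position'; done
```

```text
position: [0.5502, -0.0478, 0.0155]
force: [-1.5, 1.4, -1.6]
position: [0.5512, -0.0479, 0.0155]
force: [-1.8, 0.6, -1.9]
position: [0.5522, -0.0479, 0.0155]
force: [-1.6, 1.1, -1.8]
```

```bash
for i in 1 2 3; do python3 -m jog '[[[-0.3,0,0],[0,0,0],0.7],[[-0.5,0,0],[0,0,0],0.7],[[-0.5,0,0],[0,0,0],0.7]]' | egrep 'force|position'; done
```

```text
position: [0.5526, -0.0479, 0.0155]
force: [-0.8, 0.3, -2.1]
position: [0.5529, -0.048, 0.0155]
force: [-2.6, 0.0, -1.9]
position: [0.5529, -0.0479, 0.0155]
force: [-2.9, -0.5, -1.0]
```

```bash
for i in 1 2; do python3 -m jog '[[[-0.3,0,0],[0,0,0],0.7],[[-0.5,0,0],[0,0,0],0.7],[[-0.5,0,0],[0,0,0],0.7],[[-0.5,0,0],[0,0,0],0.7]]' | egrep 'force|position'; done
```

```text
position: [0.553, -0.0479, 0.0154]
force: [-5.2, 0.2, -0.4]
position: [0.553, -0.0479, 0.0154]
force: [-6.1, -0.6, 0.9]
```

```bash
python3 -m jog '[[[0,0,0],[0,0,0],0.7],[[0,0,0],[0,0,0],0.7],[[0,0,0],[0,0,0],0.7]]' | egrep 'force|position'; python3 -m jog '[[[0,0,0],[0,0,0],0.5],[[0,0,0],[0,0,0],0.4],[[0,0,0],[0,0,0],0.3],[[0,0,0],[0,0,0],0.2],[[0,0,0],[0,0,0],0.1],[[0,0,0],[0,0,0],0.05],[[0,0,0],[0,0,0],0],[[0,0,0],[0,0,0],0],[[0,0,0],[0,0,0],0]]'
```

```text
position: [0.553, -0.0479, 0.0154]
force: [-6.9, -1.8, 1.2]
time_s: 16.68
position: [0.5553, -0.0482, 0.0157]
tcp_rot: [[-0.999, 0.036, 0.001], [0.036, 0.999, -0.0], [-0.001, -0.0, -1.0]]
force: [0.1, 0.0, -0.3]
opening: 0.973
```

```bash
python3 -m jog '[[[0,0,-4],[0,0,0],0],[[0,0,-12],[0,0,0],0],[[0,0,-24],[0,0,0],0],[[0,0,-40],[0,0,0],0],[[0,0,-60],[0,0,0],0],[[8,0,-80],[0,0,0],0],[[20,0,-100],[0,0,0],0],[[32,0,-115],[0,0,0],0],[[40,0,-125],[0,0,0],0],[[40,0,-130],[0,0,0],0],[[40,0,-130],[0,0,0],0],[[40,0,-130],[0,0,0],0]]'
python3 -m jog '[[[0,0,0],[0,0,0],0],[[0,0,0],[0,0,0],0]]' >/dev/null
python3 - <<'E'
from h import *
im,s=snap('wrist','w4');snap('top','top4');print(s['position'],s['tcp_rot'].round(4).tolist(),s['force'])
np.savez('w4.npz',p=s['position'],R=s['tcp_rot'])
E
```

```text
time_s: 17.68
position: [0.5154, -0.0469, 0.1459]
tcp_rot: [[-0.999, 0.036, 0.002], [0.036, 0.999, -0.0], [-0.002, -0.0, -1.0]]
force: [0.3, 0.2, -0.5]
opening: 1.005
[ 0.51468193 -0.04662122  0.14468779] [[-0.9994, 0.036, -0.0013], [0.036, 0.9994, 0.0004], [0.0013, 0.0004, -1.0]] [-0.0890175   0.27963697 -0.6813685 ]
```

View pics/w4.png

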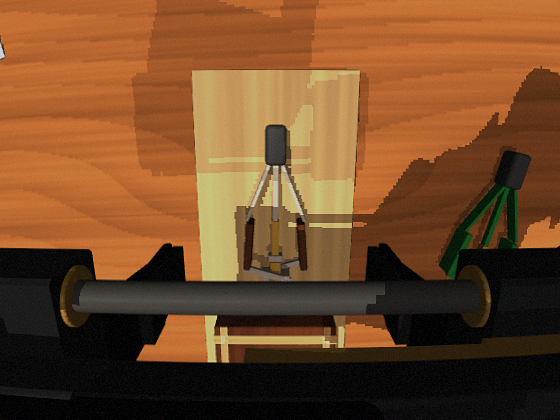

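The tweezers are clamped and in line. The tail is at (276,145), centred between the board's edges, and the grips are spread symmetrically at (249,245) and (301,245). Next I'll measure the tail.

```bash
cat > tail.py <<'E'
from h import *
import sys
n,x0,y0,x1,y1=sys.argv[1],*map(int,sys.argv[2:])
im=cv2.imread(f'pics/{n}.png'); d=np.load(f'{n}.npz'); s=dict(position=d['p'],tcp_rot=d['R']); R=d['R']
H,S,V=cv2.split(cv2.cvtColor(im,cv2.COLOR_BGR2HSV))
m=((S<90)&(V<90)).astype(np.uint8); M=np.zeros_like(m);M[y0:y1,x0:x1]=m[y0:y1,x0:x1]
c=max(cv2.findContours(M,0,1)[0],key=cv2.contourArea); x,y,w,h=cv2.boundingRect(c);print(x,y,w,h)
f=lambda p,z:(ray('wrist',p,z,s)-s['position'])@R*1000
print('tail tool mm',f([[x+w/2-.5,y-.5],[x+w/2-.5,y+h-.5]],.03).round(1).tolist(), 'world',ray('wrist',[[x+w/2-.5,y+h/2-.5]],.03,s)[0].round(4))
print('sides',f([[x-.5,y+h/2],[x+w-.5,y+h/2]],.03).round(1).tolist())
g=im[:,230,1].astype(int); k=np.argmax(np.abs(np.diff(g[40:140])))+40.5
print('board front',k,f([[230,k]],.01).round(1).tolist())
E
python3 tail.py w4 255 110 300 168
```

```text
266 125 20 41
tail tool mm [[60.1, 1.1, 114.8], [29.8, 1.1, 114.7]] world [ 0.4695 -0.0439  0.03  ]
sides [[44.8, -6.3, 114.7], [44.8, 8.5, 114.7]]
board front 69.5 [[101.0, -33.7, 134.8]]
```

```bash
python3 -m jog '[[[15,0.3,10],[0,0,0],0],[[30,0.3,25],[0,0,0],0],[[41,0.3,42],[0,0,0],0],[[45,0.3,60],[0,0,0],0],[[45,0.3,76],[0,0,0],0],[[45,0.3,90],[0,0,0],0],[[45,0.3,102],[0,0,0],0],[[45,0.3,112],[0,0,0],0],[[45,0.3,120],[0,0,0],0],[[45,0.3,126],[0,0,0],0],[[45,0.3,129],[0,0,0],0],[[45,0.3,129],[0,0,0],0]]'
python3 -m jog '[[[0,0,0],[0,0,0],0.3],[[0,0,0],[0,0,0],0.5],[[0,0,0],[0,0,0],0.6],[[0,0,0],[0,0,0],0.7],[[0,0,0],[0,0,0],0.75],[[0,0,0],[0,0,0],0.78],[[0,0,0],[0,0,0],0.81],[[0,0,0],[0,0,0],0.84],[[0,0,0],[0,0,0],0.88],[[0,0,0],[0,0,0],0.92],[[0,0,0],[0,0,0],0.92],[[0,0,0],[0,0,0],0.92]]'
```

```text
time_s: 18.95
position: [0.4695, -0.0447, 0.016]
tcp_rot: [[-0.999, 0.036, -0.001], [0.036, 0.999, 0.0], [0.001, 0.0, -1.0]]
force: [0.5, -0.3, -0.3]
opening: 1.001
time_s: 19.95
position: [0.4697, -0.0447, 0.0165]
tcp_rot: [[-0.999, 0.036, -0.0], [0.036, 0.999, 0.0], [0.0, 0.0, -1.0]]
force: [-0.3, 1.0, -0.7]
opening: 0.177
```

```bash
python3 -m jog '[[[0.5,0,0],[0,0,0],0.92],[[1,0,0],[0,0,0],0.92],[[1.5,0,0],[0,0,0],0.92],[[2,0,0],[0,0,0],0.92],[[2,0,0],[0,0,0],0.92]]' | egrep 'force|position'; for i in 1 2 3 4; do python3 -m jog '[[[0.5,0,0],[0,0,0],0.92],[[1,0,0],[0,0,0],0.92],[[1.5,0,0],[0,0,0],0.92],[[2,0,0],[0,0,0],0.92],[[2.5,0,0],[0,0,0],0.92],[[3,0,0],[0,0,0],0.92]]' | egrep 'force|position'; done
```

```text
position: [0.468, -0.0448, 0.0166]
force: [1.8, 0.5, -1.2]
position: [0.4647, -0.0446, 0.0166]
force: [2.9, 0.1, -2.0]
position: [0.4617, -0.0445, 0.0166]
force: [0.8, -0.4, -1.0]
position: [0.4586, -0.0443, 0.0165]
force: [2.0, 1.2, -0.6]
position: [0.4556, -0.0442, 0.0166]
force: [1.2, -0.3, -1.2]
```

```bash
for i in 1 2 3 4; do python3 -m jog '[[[0.5,0,0],[0,0,0],0.92],[[1,0,0],[0,0,0],0.92],[[1.5,0,0],[0,0,0],0.92],[[2,0,0],[0,0,0],0.92],[[2.5,0,0],[0,0,0],0.92],[[3,0,0],[0,0,0],0.92]]' | egrep 'force|position'; done;  for i in 1 2; do python3 -m jog '[[[0.3,0,0],[0,0,0],0.92],[[0.6,0,0],[0,0,0],0.92],[[1,0,0],[0,0,0],0.92],[[1,0,0],[0,0,0],0.92]]' | egrep 'force|position'; done
```

```text
position: [0.4526, -0.0441, 0.0165]
force: [1.8, 0.4, -0.6]
position: [0.4496, -0.044, 0.0166]
force: [2.3, -0.3, -0.2]
position: [0.4466, -0.0439, 0.0165]
force: [1.7, 0.1, -0.6]
position: [0.4436, -0.0438, 0.0166]
force: [2.1, -0.8, -0.1]
position: [0.4425, -0.0437, 0.0165]
force: [1.7, 0.5, -0.9]
position: [0.4416, -0.0437, 0.0165]
force: [1.4, -0.7, -0.1]
```

```bash
for i in 1 2 3 4 5; do python3 -m jog '[[[0.3,0,0],[0,0,0],0.92],[[0.5,0,0],[0,0,0],0.92],[[0.5,0,0],[0,0,0],0.92]]' | egrep 'force|position'; done
```

```text
position: [0.4411, -0.0437, 0.0165]
force: [2.4, -0.5, 0.2]
position: [0.4406, -0.0436, 0.0166]
force: [2.1, 1.0, -1.1]
position: [0.4401, -0.0436, 0.0166]
force: [2.1, 1.1, 0.1]
position: [0.4396, -0.0436, 0.0166]
force: [2.1, -0.4, -0.2]
position: [0.4396, -0.0437, 0.0166]
force: [2.9, 0.8, -1.0]
```

```bash
for i in 1 2; do python3 -m jog '[[[0.3,0,0],[0,0,0],0.92],[[0.5,0,0],[0,0,0],0.92],[[0.5,0,0],[0,0,0],0.92],[[0.5,0,0],[0,0,0],0.92]]' | egrep 'force|position'; done
```

```text
position: [0.4396, -0.0438, 0.0166]
force: [4.6, 0.9, -1.0]
position: [0.4396, -0.0439, 0.0167]
force: [5.5, 1.2, -1.7]
```

```bash
python3 -m jog '[[[-0.7,0,0],[0,0,0],0.92],[[-1.4,0,0],[0,0,0],0.92],[[-1.4,0,0],[0,0,0],0.92]]' | egrep 'force|position'; python3 -m jog '[[[0,0,0],[0,0,0],0.8],[[0,0,0],[0,0,0],0.7],[[0,0,0],[0,0,0],0.5],[[0,0,0],[0,0,0],0.2],[[0,0,0],[0,0,0],0],[[0,0,0],[0,0,0],0],[[0,0,0],[0,0,0],0]]'
python3 -m jog '[[[0,0,-4],[0,0,0],0],[[0,0,-12],[0,0,0],0],[[0,0,-24],[0,0,0],0],[[0,0,-40],[0,0,0],0],[[0,0,-58],[0,0,0],0],[[0,0,-78],[0,0,0],0],[[0,0,-98],[0,0,0],0],[[0,0,-115],[0,0,0],0],[[0,0,-125],[0,0,0],0],[[0,0,-130],[0,0,0],0],[[0,0,-130],[0,0,0],0],[[0,0,-130],[0,0,0],0]]' >/dev/null
python3 -m jog '[[[-20,0,-10],[0,0,0],0],[[-40,0,-20],[0,0,0],0],[[-60,0,-30],[0,0,0],0],[[-75,0,-40],[0,0,0],0],[[-80,0,-45],[0,0,0],0],[[-80,0,-45],[0,0,0],0],[[-80,0,-45],[0,0,0],0]]'
python3 - <<'E'
from h import *
im,s=snap('wrist','w5');b,_=snap('side','side5')
np.savez('w5.npz',p=s['position'],R=s['tcp_rot']);print(s['time_s'],s['position'])
c=np.zeros((600,760,3),np.uint8);c[:280,:560]=im[:280,:,::-1]
c[280:,:760]=cv2.resize(b[180:264,230:430,::-1],(760,320),interpolation=3);cv2.imwrite('pics/m5.png',c)
E
```

```text
position: [0.4396, -0.0437, 0.0166]
force: [4.4, -0.3, -0.3]
time_s: 27.78
position: [0.4393, -0.0436, 0.0165]
tcp_rot: [[-0.999, 0.036, -0.001], [0.036, 0.999, 0.0], [0.001, 0.0, -1.0]]
force: [0.1, 0.7, 0.1]
opening: 0.57
time_s: 29.37
position: [0.5181, -0.0461, 0.1905]
tcp_rot: [[-0.999, 0.036, -0.003], [0.036, 0.999, 0.001], [0.003, 0.001, -1.0]]
force: [-0.3, 0.5, -0.4]
opening: 1.0
29.3667 [ 0.51809883 -0.04612913  0.19049577]
```

View pics/m5.png

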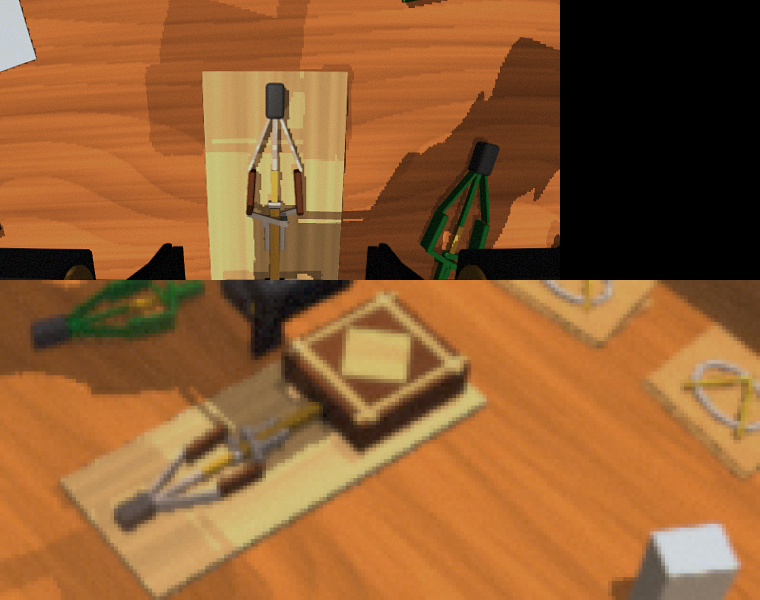

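The tweezers are still clamped in line on the bar: tail (275,100), bar end at the stop near (274,208), and the bar visibly drawn out. One last numeric check before handing in.

```bash
python3 tail.py w5 255 74 300 121; python3 -c "
from rig import bot
print(bot.read_state()['force']); print(bot.hand_in())"
```

```text
266 83 18 36
tail tool mm [[92.8, 0.4, 160.8], [63.1, 0.4, 160.7]] world [ 0.4396 -0.0428  0.03  ]
sides [[77.7, -7.2, 160.7], [77.7, 8.0, 160.7]]
board front 70.5 [[104.5, -39.0, 180.8]]
[-0.03563583  0.29699756 -0.75865515]
the job is handed in; nothing more can be done
None
```

The bar is drawn out to its stop and the steel tweezers are still clamped on it, in line. The job was handed in after about 29 s of robot time; no verdict was reported.

- **Pushing home:** I squeezed the tweezers open and slid them over the bar until the inner stop pressed it home. The push read 5 to 7 N and the position stopped advancing.
- **Drawing out:** After letting go so they clamped, I pulled straight back by the tail. The bar slid at about 2 N for 30 mm and met its stop, where I pulled to at most about 5.5 N.
- **Final position:** The camera puts the tail 30 mm back (x 0.4695 to 0.4396). The gripper's travel was also 30 mm, so there was no sign of slipping. The last picture shows the jaws on the bar and parallel to the board, with the gripper clear.
- **Less certain:** Level was judged from the pictures only, not measured. One camera reading put the tail about 1 mm off to the side of the gripper's centre line, which I took as camera bias because it read the same while held centred. I did not compare every bystander before and after, but the gripper did not go near them.

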